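# Hang the rinsed sample bottle on the drying post

## Robot

A 7-joint arm with a two-finger parallel gripper is mounted at the origin on a cart in front of the work surface, level with it; the furniture and walls round the work are solid. World frame = base frame: x ahead of the robot, y to its left, z up, the work surface at z = 0. Lengths are in mm, angles in rad, forces in N, time in s.
With the tool pointing down it reaches from about 425 to 950 mm from the base axis. Payload 16.7 kg.
Tool frame: the origin (TCP) lies on the centre line of the jaws, within the pads' length; the fingertips stand 19 mm ahead of it and the grasp point (between the pads) is the TCP (ctrl.tcp_to_tips is the z of the fingertips in the tool frame, in mm); z points along the fingers, y is the line along which they close (so a half turn about z gives the same grasp; the last joint's range is limited). The gripper opens to 94 mm and grips with 3 to 60 N. Pads are 16 mm wide; open, the fingers measure 119 mm over their backs; the gripper's body (75 mm by 177 mm) begins 78 mm behind the grasp point.
Start: joints at [-1.3, 0.426, 0.074, 1.606, -0.034, 1.111, -0.067], TCP at [275.731, 616.075, 224.467] pointing down, gripper open.
Joint ranges: [-2.85, 2.85], [-0.5, 2.14], [-1.23, 1.37], [0.21, 2.46], [-1.02, 4.16], [0.16, 2.05], [-2.73, 2.73]. Speed limits (rad/s): [1.89, 1.89, 2.39, 2.39, 3.01, 3.01, 3.01].

## Interface

Orientations are given as [roll, pitch, yaw] about the fixed x, y, z axes, in that order (R = Rz(yaw) Ry(pitch) Rx(roll)).
In Python, from cell import ctrl, eyes, order gives the robot as it stands.
- The arm moves only by the shell command python3 -m handwheel 'ROWS' [OPENING] [FORCE]. ROWS is JSON, a list that holds one entry, the list of rows, each a list of 4 numbers: the shift along the tool's x, y, z as a fraction of full scale, then the turn about the tool's z as a fraction of full scale. A call has 1 to 5 rows; each row is the pose to reach, as a shift and turn from the pose commanded when the call began, along the tool's axes at that moment; what a row does not reach only later rows make up. Full scale, the value 1, is 0.25 m for a shift and 120 degrees for a turn. A row lasts 1/10 s, in which the tool goes at most 50 mm and 8.59 degrees, less where a joint would pass 70% of its speed; a pose out of reach is approached as far as the arm can. A call with a number of a shift or a turn outside -1 to 1 is refused whole. A call with a gripper value outside its range is refused whole. OPENING is the opening, from -1 (shut) to 1 (fully open), set as the call begins (- or left out, the last holds). The fingers move at their own pace and stop on an object; FORCE is the grip in N (left out, the last holds). Time passes only in rows, so rows that repeat a pose let the fingers close. It gives the time, the measured TCP pose, the force, the opening and the grip force at its end, in the units of the state.
- ctrl.get_state(): the state, without advancing time (a new reading comes with each control period).
- eyes.snapshot(name): name is "scene" or "top" or "wrist"; returns a dict with "pixels" (480x640x3 uint8, blue, green, red), "z_map" (480x640 float32, mm along the optical axis (not along the pixel's ray), 0 where there is no reading), "K" (3x3 intrinsics, pixels), "k1" (the pictures are not rectified: a ray, as slopes to the right and down, at radius r is drawn at 1 + k1 r^2 times it, then the intrinsics apply), "R" (3x3) and "t" (3): a world point X has camera coordinates R X + t. Camera axes: x right, y down, z forward; pixel columns grow to the right and rows downward; lengths in mm; the calibration is good to about 2 mm. A picture is of the moment at which its call begins.
- order.close_job(): hands the job in; it is judged then, once.
The state is a dict: "t": time; "joints": joint angles; "qd": joint speeds; "effort": joint torques, N m; "eef_pos": TCP position; "tcp_rot": TCP orientation; "force": force on the tool from outside, world axes, zero at the start; "ft_torque": the same for the moment, N m; "finger_gap": opening from 0.0 (shut) to 1.0 (fully open); "finger_force": force on a finger pad.
Only numpy, scipy, OpenCV 4.12 (cv2) and the standard library are available. Lean on these libraries where they do the work, as an engineer would, in place of code of your own. Each camera call takes 0.05 s, during which the arm holds its last target. There are 200 camera calls.

## Task

Hang the rinsed steel bottle up to dry: first lift the grey ring weight off the drying post and lay it flat on the bench top beside the stand, then take the bottle from its drip cradle, turn it upside down and lower it over the post until its mouth sits flush on the stand's plate. Let go of it there, and do not knock over the small capped vial that stands behind.

Things in the scene. Friction and masses are not known exactly. Their poses are not given: they have to be found in the camera images.
- bottle: Plain steel bottle, 130 mm long, 0.22 kg: body diameter 58 mm up to 98 mm from the base, sloping shoulder, neck diameter 40 mm from 113 mm on, neck bore 30 mm, hollow nearly to the base. Origin: centre of the outer base; z along its axis from base to mouth. Starts lying in the drip cradle, mouth end 30 degrees below horizontal.
- bottle_mouth (a point): Centre of the bottle's mouth (rim plane), 130 mm along the bottle's z from its origin; same axes as the bottle.
- cradle: Fixed drip cradle: grey base 150 x 80 x 8 mm with two steel wire vees (8 mm wire, up to 34 mm to either side in y) carrying the bottle 14 mm from its base end and by its neck; between them its sides are free. Origin: centre of the underside on the bench; the bottle's mouth points to -x; z up. The bottle's axis passes 90 mm above the origin, 62 mm from the bottle's base.
- stand: Fixed drying stand: aluminium plate 110 (x) x 90 (y) mm, top 20 mm above the bench. A steel post, diameter 24 mm, rises 55 mm above the plate (flat top, 2 mm chamfer) from a slot along x: on y = 0, anywhere up to 13 mm either side of the plate's centre in x; where it stands is not measured and must be seen or felt. Origin: centre of the underside, z up.
- stand_top (a point): Centre of the plate's top face (not of the post), 20 mm above the bench; axes as the stand, x along the slot.
- ring: Grey ring weight, outer diameter 66 mm, hole 54 mm, 22 mm high, 0.2 kg, lying flat on the stand's plate round the post (roughly centred on the plate, not on the post). Origin: centre of its underside, z up.
- vial_c: Bystander: small standing screw-cap vial, diameter 23 mm, 63 mm high, on the bench further from the robot. Origin: centre of its underside, z up.

How it is judged:
By the outcome, as a careful person would: the job done as asked, in the order asked, and still so for the second after the job is handed in, with the robot touching nothing.
It also fails if it takes over 64 s, if anything falls off the work surface, if the arm or the gripper's body presses on something with over 40 N, if the wrist force passes 120 N, or if a joint passes its speed limit or range.

## Working session

There is one attempt and no reset: what is moved stays moved. The work goes in short steps, Python scripts to look and compute and a shell command to move; the robot and the scene stay as the last step left them, time stands still between calls to the robot, and variables do not carry over. Pictures are saved under pics/ and viewed, at most 10 in all, crops included, and the job is handed in when it is done.

```bash
mkdir -p pics; ls; cat > h.py <<'E'
import numpy as np, cv2
from cell import ctrl, eyes, order
def snap(n,tag):
    s=eyes.snapshot(n); np.savez(f'pics/{tag}.npz',**s); cv2.imwrite(f'pics/{tag}.png',s['pixels']); return s
def load(tag): return dict(np.load(f'pics/{tag}.npz'))
def ray(s,uv):
    k=float(s['k1']); K=s['K']
    p=cv2.undistortPoints(np.array([[uv]],float),K,np.array([k,0,0,0,0.]))[0,0]
    d=np.array(s['R']).T@np.array([p[0],p[1],1]); c=-np.array(s['R']).T@np.array(s['t']); return c,d
def onz(s,uv,z):
    c,d=ray(s,uv); return c+d*(z-c[2])/d[2]
def tri(a,b):
    (c1,d1),(c2,d2)=a,b
    M=np.c_[d1,-d2]; l=np.linalg.lstsq(M,c2-c1,rcond=None)[0]
    p,q=c1+d1*l[0],c2+d2*l[1]; return (p+q)/2,np.linalg.norm(p-q)
def cloud(s):
    z=s['z_map'].astype(float); v,u=np.mgrid[:480,:640]
    p=cv2.undistortPoints(np.stack([u,v],-1).reshape(-1,1,2).astype(float),s['K'],np.array([float(s['k1']),0,0,0,0.]))[:,0]
    X=np.c_[p,np.ones(len(p))]*z.reshape(-1,1)
    return ((X-np.array(s['t']))@np.array(s['R'])).reshape(480,640,3)
E
python3 - <<'E'
from h import *
st=ctrl.get_state()
print({k:np.round(st[k],3) for k in st}, ctrl.tcp_to_tips)
for n in('scene','top','wrist'):
    s=snap(n,n+'0'); print(n,s['k1'],s['K'][0],-np.array(s['R']).T@s['t'],np.array(s['R'])[2])
im=np.hstack([cv2.resize(cv2.imread(f'pics/{n}0.png'),(400,300)) for n in('scene','wrist')])
cv2.imwrite('pics/a.png',im)
E
```

```text
pics
{'t': np.float64(0.0), 'joints': array([-1.3  ,  0.427,  0.074,  1.607, -0.034,  1.111, -0.067]), 'qd': array([ 0.   ,  0.001,  0.001,  0.   , -0.   , -0.001,  0.001]), 'effort': array([-1.0000e-03, -9.3583e+01,  3.6660e+00, -4.5417e+01, -4.9000e-02,
        2.0000e-02,  0.0000e+00]), 'eef_pos': array([275.59 , 615.697, 223.774]), 'tcp_rot': array([-3.14 ,  0.   ,  2.721]), 'force': array([-0.223,  0.232,  0.48 ]), 'ft_torque': array([-0.029,  0.017,  0.023]), 'finger_force': np.float64(0.0), 'finger_gap': np.float64(0.998)} 19.0
scene -0.0025147965646591113 [456.92801643   0.         318.47336942] [ 69.44270308 398.5307312  578.21676675] [ 0.61130876 -0.54966158 -0.56936259]
top -0.05338203477654652 [576.95806284   0.         326.3716994 ] [406.08147134 -82.39932187 983.96327057] [ 0.18451658  0.00964406 -0.98278208]
wrist 0.023330895923182864 [356.82592946   0.         322.15141024] [214.60766194 644.24462268 382.77005268] [ 0.21172581 -0.09536684 -0.97266508]
```

View pics/top0.png

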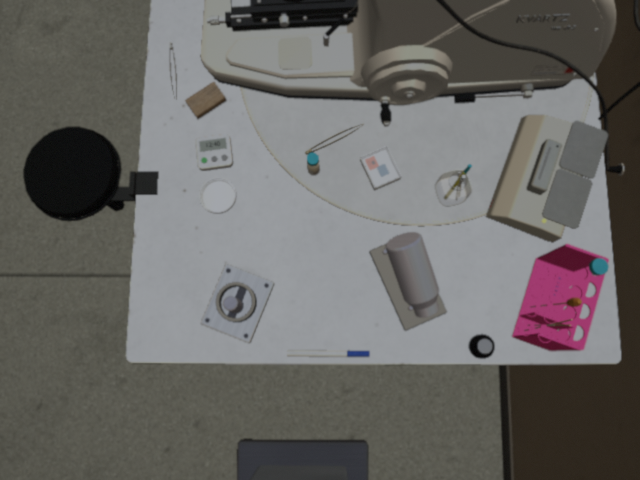

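View pics/scene0.png

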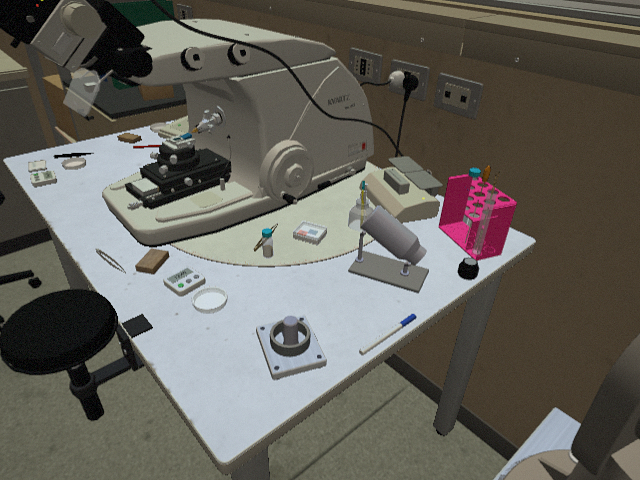

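```bash
python3 - <<'E'
from h import *
im=load('top0')['pixels']; a=cv2.resize(im[255:350,190:290],None,fx=4,fy=4,interpolation=cv2.INTER_CUBIC); b=cv2.resize(im[225:335,360:455],None,fx=3.45,fy=3.45,interpolation=cv2.INTER_CUBIC)[:380]
im2=load('scene0')['pixels']; c=cv2.resize(im2[305:385,250:335],None,fx=4,fy=4,interpolation=cv2.INTER_CUBIC)[:220*2]
H=380; 
print(a.shape,b.shape,c.shape)
cv2.imwrite('pics/b.png',np.hstack([a[:320],c[:320]]))
for n in('top0','scene0'):
    s=load(n); P=cloud(s)
    print(n,'z range bench',P[200,270] if n=='top0' else P[300,420])
    pts=[(238,300),(240,263),(236,305),(273,276),(213,330),(405,245),(415,265),(425,290),(313,160),(380,260),(435,318)] if n=='top0' else [(291,325),(291,350),(275,370),(400,232),(385,220),(268,235),(385,272)]
    for u,v in pts: print((u,v),np.round(P[v,u],1))
E
```

```text
(380, 400, 3) (380, 328, 3) (320, 340, 3)
top0 z range bench [671.3211281   26.69907572   2.4665705 ]
(238, 300) [490.6  69.5  52.7]
(240, 263) [560.1  77.2  -3.9]
(236, 305) [481.   69.5  70.9]
(273, 276) [536.8  18.8   1.2]
(213, 330) [444.3 119.3  -0.5]
(405, 245) [ 565.  -191.   140.7]
(415, 265) [ 537.  -207.1  127.2]
(425, 290) [ 501.8 -224.8  104.4]
(313, 160) [722.7 -50.7  67.3]
(380, 260) [ 564.6 -165.1    3.3]
(435, 318) [ 465.2 -256.6    4.8]
scene0 z range bench [ 431.3919538  -192.29487007   -1.03200631]
(291, 325) [476.1  85.7  73.9]
(291, 350) [464.   95.8  35.3]
(275, 370) [459.  131.3  19.8]
(400, 232) [ 510.9 -206.1  108.6]
(385, 220) [ 539.6 -192.6  126.9]
(268, 235) [715.4 -43.3  65.1]
(385, 272) [ 527.5 -198.     6.2]
```

View pics/b.png

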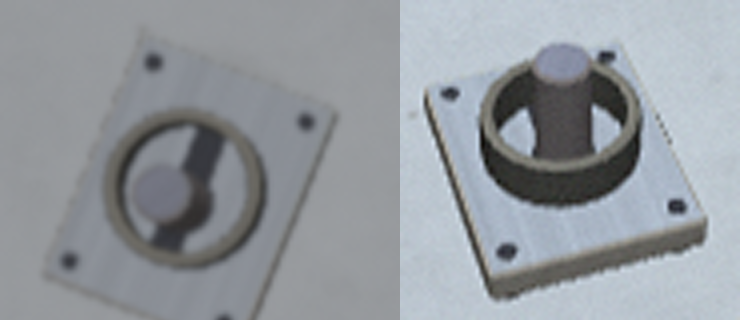

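```bash
python3 - <<'E'
from h import *
from scipy.optimize import least_squares
T=load('top0');S=load('scene0')
f=lambda c,o:((c[0]+.5)/4-.5+o[0],(c[1]+.5)/4-.5+o[1])
ft=lambda x,y:f((x,y),(190,255)); fs=lambda x,y:f((x-400,y),(250,305))
print('ring top',tri(ray(T,ft(186,188)),ray(S,fs(561,114))),onz(T,ft(186,188),42),onz(S,fs(561,114),42))
print('post top',tri(ray(T,ft(164,195)),ray(S,fs(563,64))),onz(T,ft(164,195),75),onz(S,fs(563,64),75))
# screws
t=[ft(153,62),ft(306,121),ft(69,260)]; 
for p in t: print('screw T',onz(T,p,20))
for p in [fs(606,56),fs(450,93),fs(677,206),fs(507,251)]: print('screw S',onz(S,p,20))
# bottle cyl fit body
for n,(c,r) in (('top0',((413,262),28)),('scene0',((388,226),26))):
    s=load(n);P=cloud(s);u0,v0=c
    p=P[v0-r:v0+r,u0-r:u0+r].reshape(-1,3)
    p=p[(p[:,2]>75)&(p[:,2]<170)&(np.abs(p[:,0]-540)<60)&(np.abs(p[:,1]+195)<60)]
    def res(q,p=p):
        x,z0,yaw,pi=q; d=np.array([np.cos(yaw)*np.cos(pi),np.sin(yaw)*np.cos(pi),np.sin(pi)])
        o=np.array([540,x,z0]); w=p-o; return np.linalg.norm(w-np.outer(w@d,d),axis=1)-29
    r_=least_squares(res,[-200,105,0.4,.5],loss='soft_l1',f_scale=1.5); 
    q=r_.x;d=np.array([np.cos(q[2])*np.cos(q[3]),np.sin(q[2])*np.cos(q[3]),np.sin(q[3])])
    a=(p-[540,q[0],q[1]])@d; e=np.abs(res(q))<2
    print(n,len(p),q,np.median(abs(res(q))),'axis extents',np.percentile(a[e],[1,50,99]),'dir',d)
E
```

```text
ring top (array([490.22169363,  75.77476341,  38.40292543]), np.float64(2.644141507984957)) [488.92190672  74.26237668  42.        ] [488.55343804  78.65894823  42.        ]
post top (array([484.41024348,  78.77277092,  72.42135529]), np.float64(2.6155300958053678)) [483.22213551  77.40986674  75.        ] [483.43022145  81.12066585  75.        ]
screw T [544.08466192  93.58136001  20.        ]
screw T [519.20162086  28.15730907  20.        ]
screw T [460.6166309  126.03308305  20.        ]
screw S [520.59939626  28.97445846  20.        ]
screw S [545.57365701  94.09803528  20.        ]
screw S [436.50894     61.29549162  20.        ]
screw S [461.67044948 126.66863196  20.        ]
top0 2132 [-206.30943624   96.32947       0.40385547    0.51400335] 0.8748412372344543 axis extents [-39.72650077   8.18020514  46.16713153] dir [0.80073107 0.34218867 0.49166723]
scene0 1464 [-206.18776625   94.66316258    0.41320561    0.52384181] 0.8937250468057236 axis extents [-48.76846297   3.32603865  47.23586123] dir [0.79302794 0.34770128 0.50021046]
```

```bash
cat > go.py <<'E'
import sys
from h import *
# usage: go.py x y z yawdeg -> fractions from measured pose
def rel(x,y,z,yaw,p=None,r=None):
    st=ctrl.get_state(); p=st['eef_pos'] if p is None else p; ps=st['tcp_rot'][2] if r is None else r
    c,s=np.cos(ps),np.sin(ps); R=np.array([[c,s,0],[s,-c,0],[0,0,-1]])
    t=(np.degrees(ps)-yaw+180)%360-180
    return np.round(np.r_[R.T@(np.array([x,y,z])-p)/250,t/120],3)
if __name__=='__main__':
    a=list(map(float,sys.argv[1:])); st=ctrl.get_state()
    print('t',round(float(st['t']),2),np.round(st['eef_pos'],1),np.round(np.degrees(st['tcp_rot']),1),'F',np.round(st['force'],1),'gap',round(float(st['finger_gap'])*94,1),'ff',round(float(st['finger_force']),1))
    if a: print(rel(*a))
E
python3 go.py 489 77 224 23.4
```

```text
t 0.15 [275.6 615.8 224. ] [-179.9    0.   155.9] F [ 0.  -0.9  0.3] gap 94.3 ff 0.0
[-1.66  -1.619 -0.     1.104]
```

```bash
python3 -m handwheel '[[[-0.12,-0.12,0,0.07],[-0.24,-0.24,0,0.14],[-0.36,-0.36,0,0.21],[-0.48,-0.48,0,0.28],[-0.6,-0.6,0,0.35]]]' 1 10; python3 go.py 489 77 200 23.4
```

```text
t: 0.65
eef_pos: [351.7, 416.1, 224.3]
tcp_rot: [-3.141, -0.0, 1.982]
force: [0.0, -0.1, 0.6]
finger_gap: 1.0
finger_force: 0.0
t 0.65 [351.7 416.1 224.3] [-180.    -0.   113.5] F [ 0.  -0.1  0.6] gap 94.0 ff 0.0
[-1.463 -0.038  0.097  0.751]
```

```bash
python3 -m handwheel '[[[-0.16,0,0,0.07],[-0.32,0,0,0.14],[-0.48,0,0,0.21],[-0.64,0,0,0.28],[-0.8,0,0,0.35]]]' >/dev/null; python3 go.py 489 77 200 23.4
```

```text
t 1.15 [432.6 233.4 224.5] [-180.    -0.    71.5] F [0.3 0.3 0.7] gap 93.9 ff 0.0
[-0.522  0.412  0.098  0.401]
```

```bash
python3 -m handwheel '[[[-0.13,0.1,0,0.08],[-0.26,0.2,0,0.16],[-0.39,0.3,0,0.24],[-0.52,0.41,0,0.32],[-0.52,0.41,0,0.4]]]' >/dev/null;python3 -m handwheel '[[[0,0,0,0],[0,0,0,0]]]' >/dev/null; python3 go.py 489 77 200 23.4; python3 -c "
from h import *
s=snap('wrist','w1');print(-s['R'].T@s['t'],s['R'][2])"
```

```text
t 1.85 [489.1  80.3 224.3] [-180.     0.    29.2] F [ 0.3 -0.8 -0.3] gap 93.7 ff 0.0
[-0.007  0.011  0.097  0.049]
[547.48685542 113.92642567 383.23311739] [-0.20243022 -0.11347767 -0.97269976]
```

View pics/w1.png

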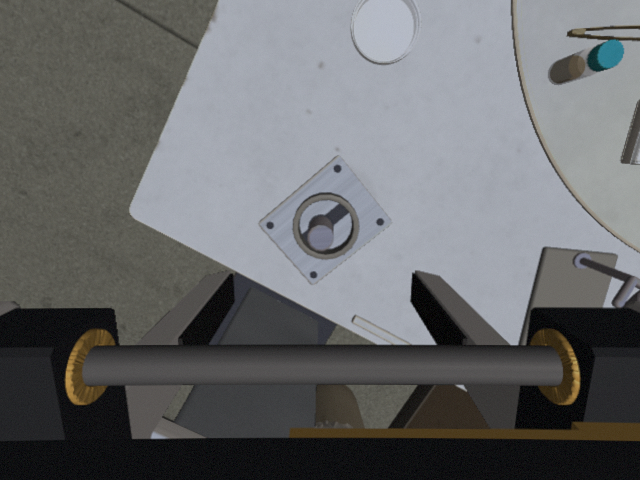

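```bash
python3 - <<'E'
from h import *
W=load('w1');T=load('top0')
print('ring',onz(W,(326,226),42)); print('post',onz(W,(320.3,231),75))
q=[onz(W,p,20) for p in((338,169),(380,222),(313.5,274.5),(270,225.5))]
print(np.mean(q,0),q)
P=cloud(W); z=P[195:255,292:362]; print(np.percentile(z[...,2],[5,50,95,99]))
m=(z[...,2]>35)&(z[...,2]<48); print('ringtop',m.sum(),(z[m].min(0)+z[m].max(0))/2,np.median(z[m],0))
m=(z[...,2]>68)&(z[...,2]<82); print('post',m.sum(),z[m].mean(0))
print(tri(ray(W,(320.3,231)),ray(T,(230.6,303.4))),tri(ray(W,(326,226)),ray(T,(236.1,301.6))))
E
python3 go.py 490 76.5 100 23.4
```

```text
ring [492.90935278  79.05888886  42.        ]
post [491.82839712  84.60634125  75.        ]
[491.06002409  78.79461491  20.        ] [array([545.49952491,  94.7852071 ,  20.        ]), array([520.31173641,  30.31027334,  20.        ]), array([436.95074706,  62.5301215 ,  20.        ]), array([461.47808796, 127.5528577 ,  20.        ])]
[17.65206035 21.29263092 73.73175914 74.66299085]
ringtop 1140 [491.67723033  78.80782422  41.43992521] [495.38392757  82.7976819   40.27711288]
post 548 [486.83814627  81.57112376  73.23320817]
(array([486.09161523,  82.21042954,  45.56860714]), np.float64(1.1660391381018347)) (array([490.32959964,  77.22458366,  25.11763316]), np.float64(0.32483297073125855))
t 1.9 [489.1  80.5 224.4] [-180.     0.    29.3] F [-0.1  0.5  0.8] gap 93.7 ff 0.0
[-0.005  0.016  0.497  0.049]
```

```bash
python3 -m handwheel '[[[0,0.012,0.14,0.05],[0,0.012,0.28,0.05],[0,0.012,0.42,0.05],[0,0.012,0.5,0.05],[0,0.012,0.5,0.05]]]' >/dev/null; python3 go.py 490.5 77.5 43 23.4
```

```text
t 2.4 [489.1  77.3  97.3] [180.    0.3  23.2] F [-0.4  0.2  0.3] gap 93.9 ff 0.0
[ 0.006  0.002  0.217 -0.002]
```

```bash
python3 -m handwheel '[[[0.006,0,0.1,0],[0.006,0,0.16,0],[0.006,0,0.21,0],[0.006,0,0.21,0],[0.006,0,0.21,0]]]' | head -2;python3 go.py 490.5 77.5 43 23.4; python3 -m handwheel '[[[0,0,0,0],[0,0,0,0],[0,0,0,0],[0,0,0,0],[0,0,0,0]]]' -1 20; python3 go.py 490.5 77.5 43 23.4
```

```text
t: 2.9
eef_pos: [492.6, 77.7, 47.7]
t 2.9 [492.6  77.7  47.7] [-180.   -0.   23.] F [0.7 0.4 0.2] gap 94.0 ff 0.0
[-0.008 -0.002  0.019 -0.004]
t: 3.4
eef_pos: [492.3, 77.7, 47.2]
tcp_rot: [-3.141, -0.0, 0.4]
force: [-0.9, -0.3, 6.3]
finger_gap: 0.698
finger_force: 20.0
t 3.4 [492.3  77.7  47.2] [-180.    -0.    22.9] F [-0.9 -0.3  6.3] gap 65.6 ff 20.0
[-0.007 -0.002  0.017 -0.004]
```

```bash
python3 -m handwheel '[[[0,0,-0.08,0],[0,0,-0.16,0],[0,0,-0.24,0],[0,0,-0.3,0],[0,0,-0.3,0]]]' 
python3 go.py 490 -45 120 23.4
```

```text
t: 3.9
eef_pos: [493.0, 77.8, 123.3]
tcp_rot: [-3.141, -0.002, 0.4]
force: [0.1, 0.3, -3.1]
finger_gap: 0.699
finger_force: 20.0
t 3.9 [493.   77.8 123.3] [-1.80e+02 -1.00e-01  2.29e+01] F [ 0.1  0.3 -3.1] gap 65.7 ff 20.0
[-0.202  0.448  0.013 -0.004]
```

```bash
python3 -m handwheel '[[[-0.05,0.11,0,0],[-0.1,0.22,0,0],[-0.15,0.33,0,0],[-0.2,0.45,0,0],[-0.2,0.45,0,0]]]' >/dev/null
python3 -m handwheel '[[[0,0,0.1,0],[0,0,0.2,0],[0,0,0.3,0],[0,0,0.36,0],[0,0,0.36,0]]]' 
python3 go.py 490 -45 27.2 23.4
```

```text
t: 4.9
eef_pos: [488.2, -45.4, 29.6]
tcp_rot: [-3.141, 0.004, 0.4]
force: [0.5, -0.5, -1.6]
finger_gap: 0.701
finger_force: 20.0
t 4.9 [488.2 -45.4  29.6] [-180.     0.2   22.9] F [ 0.5 -0.5 -1.6] gap 65.9 ff 20.0
[ 0.007  0.001  0.01  -0.004]
```

```bash
python3 -m handwheel '[[[0,0,0.005,0],[0,0,0.01,0],[0,0,0.015,0],[0,0,0.015,0]]]' 
python3 -m handwheel '[[[0,0,0,0],[0,0,0,0],[0,0,0,0],[0,0,0,0]]]' 1
python3 -m handwheel '[[[0,0,-0.15,0],[0,0,-0.3,0],[0,0,-0.45,0],[0,0,-0.6,0],[0,0,-0.65,0]]]'
python3 go.py 549 -202 190 23.4; python3 - <<'E'
from h import *
s=snap('top','top1'); P=cloud(s); m=(abs(P[...,0]-490)<60)&(abs(P[...,1]+45)<60)&(P[...,2]>15)&(P[...,2]<35)
print(m.sum(),(P[m].min(0)+P[m].max(0))/2,np.ptp(P[m],0))
cv2.imwrite('pics/top1c.png',cv2.resize(s['pixels'][220:360,190:460],None,fx=2.9,fy=2.9))
E
```

```text
t: 5.3
eef_pos: [490.2, -45.3, 28.6]
tcp_rot: [3.142, -0.001, 0.4]
force: [-0.4, -0.6, -2.7]
finger_gap: 0.7
finger_force: 20.0
t: 5.7
eef_pos: [490.0, -45.6, 28.3]
tcp_rot: [3.142, -0.0, 0.4]
force: [0.1, 0.2, 0.3]
finger_gap: 0.988
finger_force: 0.0
t: 6.2
eef_pos: [491.2, -45.7, 193.8]
tcp_rot: [3.141, -0.004, 0.4]
force: [0.6, -0.1, -0.8]
finger_gap: 1.001
finger_force: 0.0
t 6.2 [491.2 -45.7 193.8] [180.   -0.2  22.9] F [ 0.6 -0.1 -0.8] gap 94.1 ff 0.0
[-0.03   0.666  0.015 -0.004]Traceback (most recent call last):
  File "<stdin>", line 3, in <module>
    return umr_minimum(a, axis, None, out, keepdims, initial, where)
ValueError: zero-size array to reduction operation minimum which has no identity
```

```bash
python3 -m handwheel '[[[-0.01,0.17,0.01,-0.004],[-0.02,0.34,0.01,-0.004],[-0.03,0.5,0.01,-0.004],[-0.03,0.666,0.01,-0.004],[-0.03,0.666,0.01,-0.004]]]' >/dev/null; python3 -m handwheel '[[[0,0,0,0]]]' >/dev/null
python3 go.py 549 -202 101 23.4; python3 - <<'E'
from h import *
w=snap('wrist','w2'); s=snap('scene','s2')
cv2.imwrite('pics/c.png',np.hstack([cv2.resize(w['pixels'],(400,300)),cv2.resize(s['pixels'][130:310,230:470],(400,300))]))
E
```

```text
t 6.85 [ 547.2 -202.8  186.9] [-1.80e+02  1.00e-01  2.33e+01] F [-0.8  0.4 -0.4] gap 93.9 ff 0.0
[ 0.008  0.     0.344 -0.001]
```

View pics/c.png

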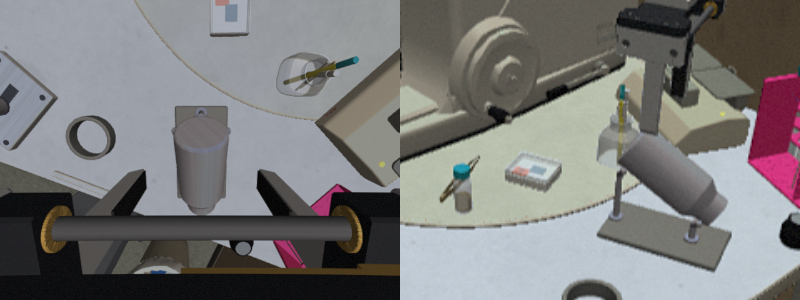

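```bash
python3 - <<'E'
from h import *
w=load('w2'); P=cloud(w)
d=np.array([np.cos(.408)*np.cos(np.pi/6),np.sin(.408)*np.cos(np.pi/6),.5]); o=np.array([540,-206.2,95.5])
n=np.array([-np.sin(.408),np.cos(.408),0])
q=(P-o).reshape(-1,3); a=q@d; l=q@n; r=np.linalg.norm(q-np.outer(a,d),axis=1)
m=(r<31)&(abs(a)<110)&(P[...,2].ravel()>40); print(m.sum(),np.percentile(a[m],[0.5,5,50,95,99.5]))
b=m&(abs(l)<5); print('top rad',np.median(r[b&(a>-30)&(a<40)]), 'lat',(l[m].min()+l[m].max())/2, 'a max where r<20',np.percentile(a[m&(r<20)],[5,50,95]))
# wires near base: points at lateral 29..40
k=(abs(l)>30)&(abs(l)<40)&(P[...,2].ravel()>60)&(abs(a)<70); print(k.sum(), np.median(P.reshape(-1,3)[k],0) if k.sum() else '', np.percentile(a[k],[5,50,95]) if k.sum() else '')
print([np.median(P.reshape(-1,3)[k&(l*sg>0)],0) for sg in(1,-1)])
E
```

```text
11128 [-77.07330681 -44.86437389  30.84552346  49.78208646  50.27866971]
top rad 27.77729333387545 lat 1.1649113975608998 a max where r<20 [-74.46314801  49.28383738  50.02631438]
49 [ 566.19211419 -160.62573265   99.87423251] [34.62822483 37.61297071 39.62860191]
[array([ 564.91161291, -160.27889927,   99.87423251]), array([ 589.43445351, -218.60223887,   99.87743387])]
```

```bash
python3 go.py 554.5 -199.5 104.8 23.4; python3 -m handwheel '[[[0.036,0,0.1,0],[0.036,0,0.2,0],[0.036,0,0.3,0],[0.036,0,0.325,0],[0.036,0,0.325,0]]]'; python3 go.py 554.5 -199.5 104.8 23.4
```

```text
t 6.95 [ 547.4 -200.9  187.4] [-1.799e+02  1.000e-01  2.340e+01] F [1.1 0.5 0.6] gap 94.2 ff 0.0
[0.028 0.006 0.33  0.   ]
t: 7.45
eef_pos: [555.7, -197.2, 106.6]
tcp_rot: [-3.141, 0.001, 0.409]
force: [0.5, -0.1, -1.2]
finger_gap: 0.999
finger_force: 0.0
t 7.45 [ 555.7 -197.2  106.6] [-1.799e+02  1.000e-01  2.350e+01] F [ 0.5 -0.1 -1.2] gap 94.0 ff 0.0
[-0.008  0.006  0.007  0.   ]
```

Grip firmly, then lift out of the cradle.

```bash
python3 -m handwheel '[[[-0.004,0.005,0.006,0],[-0.004,0.005,0.006,0],[-0.004,0.005,0.006,0],[-0.004,0.005,0.006,0],[-0.004,0.005,0.006,0]]]' -1 12; python3 -m handwheel '[[[0,0,-0.05,0],[0,0,-0.15,0],[0,0,-0.25,0],[0,0,-0.35,0],[0,0,-0.4,0]]]';python3 - <<'E'
from h import *
snap('scene','s3'); s=snap('top','t3')
E
python3 go.py 480 -120 206 23.4
```

```text
t: 7.95
eef_pos: [555.6, -199.1, 105.7]
tcp_rot: [-3.14, -0.0, 0.409]
force: [-1.3, 3.7, 5.7]
finger_gap: 0.625
finger_force: 12.0
t: 8.45
eef_pos: [556.2, -200.4, 208.1]
tcp_rot: [3.14, -0.002, 0.408]
force: [-0.1, 0.3, -2.3]
finger_gap: 0.623
finger_force: 12.0
t 8.55 [ 556.5 -200.1  207.2] [ 1.799e+02 -1.000e-01  2.340e+01] F [-0.2 -0.1 -2.7] gap 58.6 ff 12.0
[-0.154 -0.415  0.005 -0.   ]
```

```bash
cat > pitch.py <<'E'
import sys
from h import *
def pitch(tag,src='scene'):
    s=snap(src,tag) if tag+'.npz' not in __import__('os').listdir('pics') else load(tag); st=ctrl.get_state(); p=np.array(st['eef_pos']); y=st['tcp_rot'][2]
    Q=cloud(s).reshape(-1,3)-p; Q=Q[(np.linalg.norm(Q,axis=1)<120)&(Q[:,2]+p[2]>10)]
    best=[]
    for a in np.arange(0,121,1.):
        t=np.radians(a); d=np.array([np.cos(y)*np.cos(t),np.sin(y)*np.cos(t),np.sin(t)])
        for off in (-4,-2,0,2,4):
            o=off*np.array([-np.cos(y)*np.sin(t),-np.sin(y)*np.sin(t),np.cos(t)])
            q=Q-o; h=q@d; r=np.linalg.norm(q-np.outer(h,d),axis=1)
            n=((abs(r-29)<1.5)&(h<31)&(h>-67)).sum()+((abs(r-20)<1.5)&(h<-82)&(h>-99)).sum()
            best.append((n,a,off))
    print('pitch',sorted(best)[-3:])
if __name__=='__main__': pitch(*sys.argv[1:])
E
python3 pitch.py s3; python3 pitch.py t3; python3 -c "
from h import *
cv2.imwrite('pics/d.png',cv2.resize(load('s3')['pixels'][60:310,230:480],(500,500)))"
```

```text
pitch [(np.int64(1056), np.float64(30.0), 0), (np.int64(1066), np.float64(32.0), 0), (np.int64(1121), np.float64(31.0), 0)]
pitch [(np.int64(0), np.float64(120.0), 0), (np.int64(0), np.float64(120.0), 2), (np.int64(0), np.float64(120.0), 4)]
```

View pics/d.png

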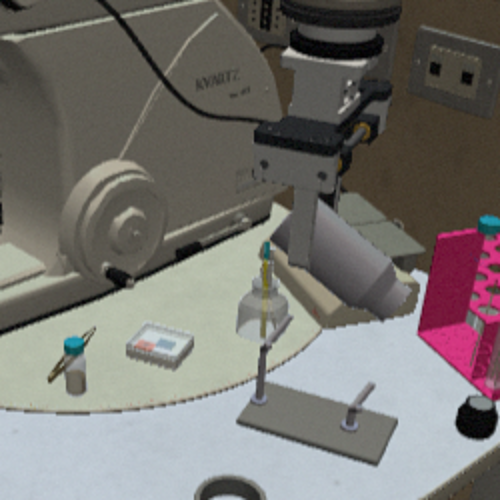

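```bash
python3 -m handwheel '[[[-0.04,-0.1,0,0],[-0.08,-0.2,0,0],[-0.12,-0.3,0,0],[-0.154,-0.415,0,0],[-0.154,-0.415,0,0]]]'|tail -2;python3 -m handwheel '[[[0,0,0.1,0],[0,0,0.2,0],[0,0,0.3,0],[0,0,0.3,0],[0,0,0.3,0]]]'|tail -2;python3 -m handwheel '[[[0,0,0,0],[0,0,0,0],[0,0,0,0]]]' -1 5; python3 pitch.py s4; python3 go.py
```

```text
finger_gap: 0.619
finger_force: 12.0
finger_gap: 0.629
finger_force: 12.0
t: 9.85
eef_pos: [479.6, -119.8, 131.2]
tcp_rot: [3.141, -0.001, 0.409]
force: [0.3, -0.2, -1.2]
finger_gap: 0.626
finger_force: 5.0
pitch [(np.int64(1186), np.float64(38.0), 0), (np.int64(1196), np.float64(35.0), -2), (np.int64(1244), np.float64(36.0), -2)]
t 9.9 [ 479.5 -119.8  131.1] [ 1.80e+02 -1.00e-01  2.34e+01] F [-0.7 -0.  -1.8] gap 58.9 ff 5.0
```

```bash
python3 -m handwheel '[[[0,0,0,0],[0,0,0,0],[0,0,0,0]]]' -1 5|tail -2; python3 pitch.py s5;  python3 -m handwheel '[[[0,0,0,0],[0,0,0,0],[0,0,0,0]]]' -1 4|tail -2; python3 pitch.py s6
```

```text
finger_gap: 0.628
finger_force: 5.0
pitch [(np.int64(1209), np.float64(37.0), 0), (np.int64(1222), np.float64(35.0), -2), (np.int64(1224), np.float64(36.0), -2)]
finger_gap: 0.628
finger_force: 4.0
pitch [(np.int64(1165), np.float64(49.0), 0), (np.int64(1193), np.float64(46.0), -2), (np.int64(1233), np.float64(47.0), -2)]
```

```bash
python3 -m handwheel '[[[0,0,0,0],[0,0,0,0],[0,0,0,0]]]' -1 3.2|tail -2; python3 pitch.py s7; python3 pitch.py w7 wrist;  python3 -m handwheel '[[[0,0,0,0],[0,0,0,0]]]' -1 6|tail -2; python3 pitch.py s8; python3 go.py 595 128 180 23.4
python3 - <<'E'
from h import *
s=load('s8'); cv2.imwrite('pics/e.png',cv2.resize(s['pixels'][150:400,190:440],(500,500)))
E
```

```text
finger_gap: 0.624
finger_force: 3.2
pitch [(np.int64(1158), np.float64(46.0), -2), (np.int64(1169), np.float64(49.0), 0), (np.int64(1250), np.float64(47.0), -2)]
pitch [(np.int64(2975), np.float64(118.0), -4), (np.int64(3051), np.float64(119.0), -4), (np.int64(3136), np.float64(120.0), -4)]
finger_gap: 0.628
finger_force: 6.0
pitch [(np.int64(1153), np.float64(49.0), 0), (np.int64(1205), np.float64(46.0), -2), (np.int64(1242), np.float64(47.0), -2)]
t 11.25 [ 479.1 -119.9  130.5] [-180.     0.    23.4] F [-0.6 -0.6 -1.6] gap 59.3 ff 6.0
[ 0.819 -0.726 -0.198 -0.   ]
```

View pics/e.png

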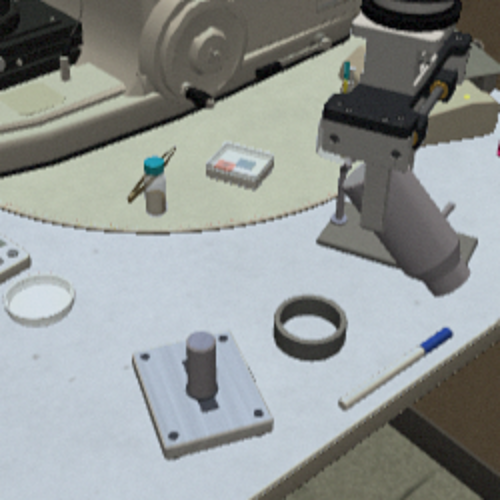

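```bash
python3 -m handwheel '[[[0.05,-0.03,-0.2,0],[0.2,-0.15,-0.2,0],[0.35,-0.3,-0.2,0],[0.5,-0.45,-0.2,0],[0.6,-0.55,-0.2,0]]]' -1 10|head -2; python3 go.py 590 126 180 23.4
```

```text
t: 11.75
eef_pos: [562.8, 69.0, 180.5]
t 11.75 [562.8  69.  180.5] [-180.    -0.    23.5] F [-0.1 -0.5 -1.3] gap 58.6 ff 10.0
[ 0.191 -0.166  0.002  0.001]
```

```bash
python3 -m handwheel '[[[0.1,-0.08,0,0],[0.195,-0.166,0,0],[0.195,-0.166,0,0],[0.195,-0.166,0.1,0],[0.195,-0.166,0.16,0]]]' |head -2;  python3 -m handwheel '[[[0,0,0.04,0],[0,0,0.08,0],[0,0,0.08,0]]]' >/dev/null; python3 go.py 590 126 120 23.4; python3 pitch.py s9
python3 - <<'E'
from h import *
s=load('s9'); cv2.imwrite('pics/f.png',cv2.resize(s['pixels'][190:400,210:420],(500,500)))
P=cloud(s); q=P[300:400,230:340].reshape(-1,3); m=(abs(q[:,2]-74)<4)&(np.linalg.norm(q[:,:2]-[485,80],axis=1)<22); print(m.sum(),q[m].mean(0),(q[m].min(0)+q[m].max(0))/2)
E
```

```text
t: 12.25
eef_pos: [589.9, 123.1, 139.2]
t 12.55 [589.9 122.9 119.4] [1.80e+02 1.00e-01 2.34e+01] F [ 1.   0.5 -1.7] gap 59.1 ff 10.0
[ 0.005 -0.011 -0.002 -0.   ]
pitch [(np.int64(1557), np.float64(46.0), -2), (np.int64(1634), np.float64(48.0), -2), (np.int64(1689), np.float64(47.0), -2)]
137 [483.97709565  81.40479042  73.28321995] [485.08845194  80.93667887  73.03690819]
```

View pics/f.png

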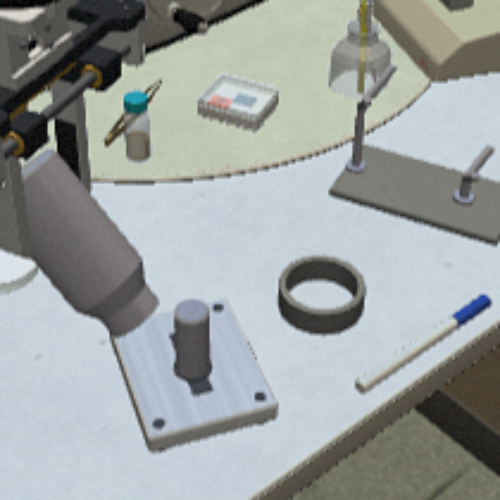

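```bash
python3 -m handwheel '[[[-0.04,-0.013,0,0],[-0.07,-0.013,0,0],[-0.09,-0.013,-0.01,0],[-0.115,-0.013,-0.025,0],[-0.14,-0.013,-0.04,0]]]' -1 5;  python3 pitch.py s10; python3 go.py 513.9 93.7 158 23.4
```

```text
t: 13.1
eef_pos: [556.9, 112.3, 131.2]
tcp_rot: [-3.142, -0.001, 0.408]
force: [1.7, 0.9, -0.9]
finger_gap: 0.629
finger_force: 5.0
pitch [(np.int64(1548), np.float64(59.0), -4), (np.int64(1699), np.float64(60.0), -2), (np.int64(1733), np.float64(61.0), -2)]
t 13.15 [556.3 111.8 131.6] [-180.    -0.    23.4] F [ 0.5 -0.5 -1.5] gap 58.8 ff 5.0
[-0.184 -0.001 -0.106 -0.   ]
```

Works as predicted (pitch 60). Continue.

```bash
python3 -m handwheel '[[[-0.03,0,-0.02,0],[-0.055,0,-0.04,0],[-0.09,0,-0.06,0],[-0.12,0,-0.08,0],[-0.12,0,-0.08,0]]]' -1 5|sed -n 4p;  python3 pitch.py s11; python3 go.py 513.9 93.7 158 23.4
```

```text
force: [-0.6, 0.1, -1.9]
pitch [(np.int64(1399), np.float64(79.0), -2), (np.int64(1404), np.float64(81.0), -2), (np.int64(1497), np.float64(80.0), -2)]
t 13.7 [529.3 100.5 150.9] [-180.    -0.    23.4] F [ 0.2  0.2 -1.9] gap 59.1 ff 5.0
[-0.067  0.001 -0.028  0.   ]
```

```bash
python3 -m handwheel '[[[-0.02,0,-0.015,0],[-0.04,0,-0.03,0],[-0.055,0,-0.03,0],[-0.067,0,-0.03,0],[-0.067,0,-0.03,0]]]' -1 5|sed -n 4p;  python3 pitch.py s12; python3 go.py 513.9 93.7 158 23.4
python3 - <<'E'
from h import *
from scipy.optimize import least_squares
s=load('s12'); st=ctrl.get_state(); p=np.array(st['eef_pos']); P=cloud(s).reshape(-1,3)
z=P[:,2]; q=P[(np.linalg.norm(P[:,:2]-p[:2],axis=1)<40)&(z>p[2]-64)&(z<p[2]+25)&(z>85)]
# exclude fingers: close to lateral
y=st['tcp_rot'][2]; l=(q-p)@np.array([np.sin(y),-np.cos(y),0]); q=q[abs(l)<28]
def res(a): 
    d=np.array([a[2],a[3],1]);d/=np.linalg.norm(d); w=q-[a[0],a[1],p[2]]; return np.linalg.norm(w-np.outer(w@d,d),axis=1)-29
r=least_squares(res,[p[0],p[1],0,0],loss='soft_l1',f_scale=1).x
print(len(q),r[:2]-p[:2],'slopes deg (tool x,y)',np.degrees([r[2]*np.cos(y)+r[3]*np.sin(y),r[2]*np.sin(y)-r[3]*np.cos(y)]),np.median(abs(res(r))))
E
```

```text
force: [1.1, 0.7, -1.4]
pitch [(np.int64(1308), np.float64(89.0), -4), (np.int64(1352), np.float64(87.0), -4), (np.int64(1414), np.float64(88.0), -4)]
t 14.25 [514.   93.8 157.9] [-180.     0.    23.4] F [-0.1 -0.1 -1.3] gap 58.8 ff 5.0
[-0.001  0.    -0.    -0.   ]
1356 [3.13147501 0.55748269] slopes deg (tool x,y) [ 1.6568648  -0.39668528] 0.4924269192566033
```

```bash
cat > fit.py <<'E'
import sys
from h import *
from scipy.optimize import least_squares
def fit(tag,src='scene'):
    s=snap(src,tag); st=ctrl.get_state(); p=np.array(st['eef_pos']); P=cloud(s).reshape(-1,3); y=st['tcp_rot'][2]
    z=P[:,2]; l=(P-p)@np.array([np.sin(y),-np.cos(y),0]); rr=np.linalg.norm(P[:,:2]-p[:2],axis=1)
    b=P[(rr<40)&(z>p[2]-64)&(z<p[2]+25)&(abs(l)<28)]; n=P[(rr<32)&(z>p[2]-97)&(z<p[2]-84)]
    q=np.r_[b,n]; R=np.r_[np.full(len(b),29.),np.full(len(n),20.)]
    def res(a):
        d=np.array([a[2],a[3],1]);d/=np.linalg.norm(d); w=q-[a[0],a[1],p[2]]; return np.linalg.norm(w-np.outer(w@d,d),axis=1)-R
    r=least_squares(res,[p[0],p[1],0,0],loss='soft_l1',f_scale=1).x
    allz=P[(rr<32)&(z>p[2]-115)&(z<p[2]-60)][:,2]
    print(src,len(b),len(n),'axis-tcp',np.round(r[:2]-p[:2],1),'tilt deg (tool x,y)',np.round(np.degrees([r[2]*np.cos(y)+r[3]*np.sin(y),r[2]*np.sin(y)-r[3]*np.cos(y)]),1),'mouth xy',np.round(r[:2]-99*r[2:],1),'minz',np.round(np.percentile(allz,[1,3]),1),np.round(np.median(abs(res(r))),2))
if __name__=='__main__': fit(*sys.argv[1:])
E
python3 -m handwheel '[[[-0.007,0,0,0],[-0.014,0,0,0],[-0.014,0,0,0]]]' -1 5|sed -n 4p;python3 -m handwheel '[[[0.02,0,0,0],[0.04,0,-0.06,0],[0.04,0,-0.14,0],[0.04,0,-0.14,0],[0.04,0,-0.14,0]]]' -1 10|sed -n 4p; python3 fit.py s13; python3 fit.py t13 top; python3 go.py 484.5 81 193 23.4;  python3 - <<'E'
from h import *
P=cloud(load('s13')).reshape(-1,3); m=(abs(P[:,2]-74)<3.5)&(np.linalg.norm(P[:,:2]-[485,80],axis=1)<22); q=P[m]; print('post',m.sum(),(q.min(0)+q.max(0))/2,q.mean(0))
cv2.imwrite('pics/g.png',cv2.resize(load('s13')['pixels'][150:400,200:400],(480,600)))
E
```

```text
force: [0.8, 0.6, 0.6]
force: [-0.8, 0.3, -2.8]
scene 1423 128 axis-tcp [3.8 0.7] tilt deg (tool x,y) [ 0.1 -0.1] mouth xy [523.4  97.1] minz [89.8 90.4] 0.47
top 444 0 axis-tcp [1.9 0.8] tilt deg (tool x,y) [ 0.5 -0.2] mouth xy [520.9  96.6] minz [120.1 120.5] 0.31
t 15.15 [519.6  96.4 192.1] [-1.80e+02  1.00e-01  2.34e+01] F [-0.1  0.8 -1.6] gap 59.1 ff 10.0
[-0.153  0.001 -0.004  0.   ]
post 133 [485.82165267  80.05264597  73.32863476] [484.04781838  81.34297819  73.42687788]
```

View pics/g.png

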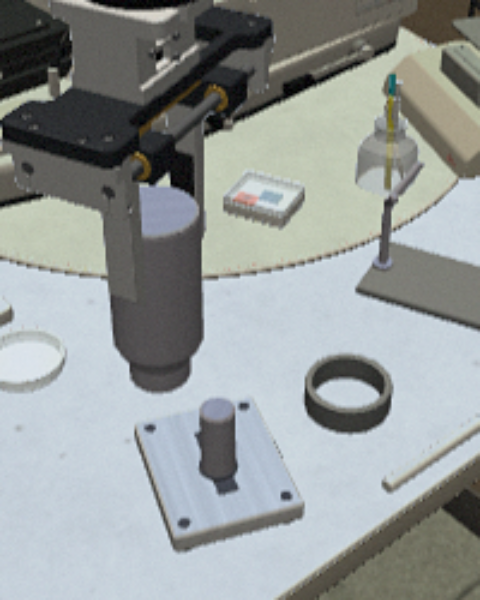

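```bash
python3 -m handwheel '[[[-0.05,0,0,0],[-0.11,0,0,0],[-0.168,0,0,0],[-0.168,0,0,0],[-0.168,0,0,0]]]'|sed -n 4p; python3 fit.py s14; python3 fit.py t14 top; python3 -m handwheel '[[[0,0,0.02,0],[0,0,0.04,0],[0,0,0.055,0],[0,0,0.07,0],[0,0,0.08,0]]]'|sed -n 4p;python3 -m handwheel '[[[0,0,0,0],[0,0,0,0]]]'|sed -n 4p;python3 fit.py s15; python3 go.py
```

```text
force: [0.8, -0.3, -2.0]
scene 1480 132 axis-tcp [3.1 0.7] tilt deg (tool x,y) [ 0.2 -0.2] mouth xy [484.5  80.2] minz [89.7 90.9] 0.51
top 292 0 axis-tcp [1.5 0.8] tilt deg (tool x,y) [ 0.5 -0.3] mouth xy [482.7  80. ] minz [119.6 120.9] 0.34
force: [-1.0, -0.3, -1.8]
force: [-0.0, -0.1, -1.0]
scene 1442 120 axis-tcp [3.5 0.7] tilt deg (tool x,y) [ 0.3 -0.2] mouth xy [484.9  79.9] minz [59.  70.3] 0.51
t 16.5 [481.7  79.7 173.1] [180.   -0.   23.4] F [-0.  -0.9 -2. ] gap 58.8 ff 10.0
```

```bash
python3 -m handwheel '[[[0,0,0.02,0],[0,0,0.04,0],[0,0,0.06,0],[0,0,0.08,0],[0,0,0.08,0]]]'|sed -n 4p;python3 fit.py s16; python3 -m handwheel '[[[0,0,0.02,0],[0,0,0.04,0],[0,0,0.06,0],[0,0,0.08,0],[0,0,0.1,0]]]'|sed -n 4p;python3 -m handwheel '[[[0,0,0,0],[0,0,0,0]]]'|sed -n 4p;python3 fit.py s17; python3 go.py
```

```text
force: [-0.2, -0.5, -1.9]
scene 1390 109 axis-tcp [3.5 1.1] tilt deg (tool x,y) [ 0.7 -0.5] mouth xy [484.1  79.4] minz [48.1 49.3] 0.58
force: [0.5, -0.0, -1.6]
force: [-0.0, 0.0, -2.0]
scene 1267 106 axis-tcp [3.5 0.9] tilt deg (tool x,y) [ 0.5 -0.3] mouth xy [484.6  79.7] minz [16.7 17.3] 0.49
t 17.8 [481.7  79.7 128. ] [180.    0.   23.4] F [-0.8  0.6 -0.9] gap 58.9 ff 10.0
```

```bash
for i in 1; do python3 -m handwheel '[[[0,0,0.008,0],[0,0,0.012,0],[0,0,0.016,0],[0,0,0.016,0]]]'|sed -n 2,4p; python3 -m handwheel '[[[0,0,0.004,0],[0,0,0.004,0]]]'|sed -n 2,4p; python3 -m handwheel '[[[0,0,0.004,0],[0,0,0.004,0]]]'|sed -n 2,4p; done
```

```text
eef_pos: [481.5, 79.8, 123.9]
tcp_rot: [-3.142, 0.0, 0.408]
force: [-0.0, 0.2, -1.6]
eef_pos: [481.8, 79.9, 123.1]
tcp_rot: [-3.142, -0.0, 0.408]
force: [-0.6, -0.7, 2.0]
eef_pos: [482.2, 80.0, 122.5]
tcp_rot: [-3.141, -0.001, 0.408]
force: [-1.5, 0.2, 11.0]
```

```bash
python3 -m handwheel '[[[0,0,0.003,0],[0,0,0.003,0],[0,0,0.003,0]]]' -1 5|sed -n 2,4p; python3 -m handwheel '[[[0,0,0,0],[0,0,0,0],[0,0,0,0],[0,0,0,0],[0,0,0,0]]]' 1; python3 fit.py s18; python3 go.py
```

```text
eef_pos: [482.1, 80.0, 121.6]
tcp_rot: [-3.141, -0.001, 0.408]
force: [0.1, 0.7, 5.7]
t: 19.4
eef_pos: [481.5, 79.8, 121.2]
tcp_rot: [3.142, 0.0, 0.408]
force: [0.0, -0.0, -0.1]
finger_gap: 0.992
finger_force: 0.0
scene 1161 120 axis-tcp [3.7 0.7] tilt deg (tool x,y) [0.1 0. ] mouth xy [485.1  80.4] minz [16.8 17.2] 0.47
t 19.45 [481.6  79.7 121.2] [180.    0.   23.4] F [0.4 0.3 0.1] gap 93.9 ff 0.0
```

Bottle stands free and upright; retract upward and check with a last picture.

```bash
python3 -m handwheel '[[[0,0,-0.1,0],[0,0,-0.25,0],[0,0,-0.4,0],[0,0,-0.5,0],[0,0,-0.5,0]]]'|sed -n 1,4p; python3 -m handwheel '[[[0,0,0,0],[0,0,0,0],[0,0,0,0]]]'|sed -n 2,4p; python3 - <<'E'
from h import *
s=snap('scene','s19'); cv2.imwrite('pics/i.png',cv2.resize(s['pixels'][170:400,190:420],(500,500)))
P=cloud(s).reshape(-1,3); m=(np.linalg.norm(P[:,:2]-[485,80],axis=1)<26)&(P[:,2]>120)&(P[:,2]<160); print('base z',np.percentile(P[m][:,2],[50,95]))
E
```

```text
t: 19.95
eef_pos: [483.1, 80.1, 249.1]
tcp_rot: [-3.14, -0.005, 0.408]
force: [-0.1, -0.4, -1.0]
eef_pos: [481.1, 79.6, 245.3]
tcp_rot: [3.141, 0.002, 0.408]
force: [-0.0, 0.2, 0.1]
base z [148.82633139 150.12033239]
```

View pics/i.png

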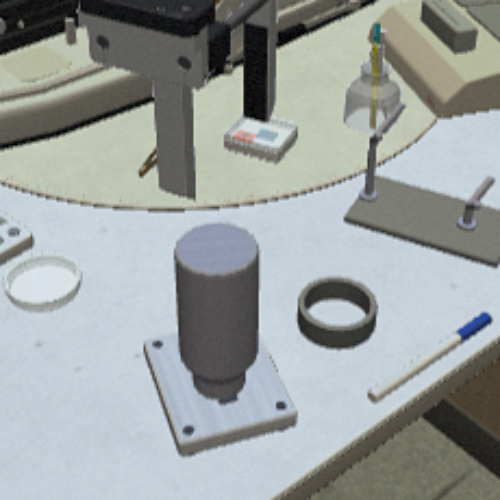

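The picture shows the bottle upright on the plate (216,310) and the ring flat on the bench (338,312). The bottle's base measures 149–150 mm high, against the 150 mm expected when flush. The vial is hidden behind a finger here, and no move went near it.

```bash
python3 -c "
from cell import order
print(order.close_job())"
```

```text
the job is handed in; nothing more can be done
None
```

The job is handed in at about 20 s: the ring lies flat on the bench beside the stand, and the bottle is upside down over the post, flush on the plate (base at 149–150 mm, 150 expected) and released; a finger hid the vial in the last picture, but it was standing in earlier ones and no move went near it.

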